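# Pack the drinks things into the two-tier caddy

## Task

Pack the drinks things into the teal caddy, whose two tiers stand unstacked side by side for filling: in the upper tier (the shallow one on legs) lay the bottle opener flat in the narrow compartment and stand the small glass ramekin in the wide one; in the base tier (the deeper one) stand the jigger in the narrow compartment and the winged bottle stopper in the wide one. Each thing is to rest on the compartment's floor, the standing ones upright as you found them, and is to be set down, not dropped. Leave the look-alikes where they are: the butter spreader, the larger glass custard cup, the egg cup on its saucer foot and the salt shaker.

Things in the scene. Friction and masses are not known exactly. Their poses are not given: they have to be found in the camera images.
- opener_centre (a point): Bottle opener to be packed: bright steel, lying flat, 130 mm long along its x axis, 9 mm thick: straight handle 14 mm wide from x = -65 to +19 mm, short neck, then an open loop 38 mm across centred at x = +47 mm, with a hole right through. This point: mid-length, on the handle, half-way up (4.5 mm above what it lies on); z up.
- ramekin_centre (a point): Small ramekin to be packed: clear glass, round and straight-sided, 62 mm outer diameter, 34 mm tall, wall 4 mm, open at the top. This point: on its axis half-way up (17 mm above its underside); z up.
- jigger_centre (a point): Jigger (double spirit measure) to be packed: steel, 66 mm tall, on its smaller end: foot 37 mm across up to 16 mm height, waist 20 mm across at 30 mm, upper open cup 43 mm across with straight sides from 44 to 66 mm height. From above one plain open circle, no saucer foot. This point: on its axis half-way up (33 mm above its underside); z up.
- stopper_centre (a point): Winged bottle stopper to be packed: steel cylinder 42 mm across with closed domed top, 48 mm tall, two flat wings 16 mm wide at its +y and -y sides (57 mm over the wings, from 3 to 36 mm height); plain sides at +x and -x, straight up to 36 mm. This point: on its axis half-way up (24 mm above its underside); z up.
- upper_tier: Upper tier of the teal plastic caddy: the shallow tray on four corner legs, with rows of slots in its floor. Compartment floor 35 mm above the worktop, rim and cross wall 60 mm; walls 5 mm. Outside 170 (x) by 213 mm (y). A cross wall at y = +12 mm leaves a narrow compartment at +y (160 by 88 mm, y +13.5 to +101.5) and a wide one at -y (160 by 112 mm, y -101.5 to +10.5). Does not move. Origin: under its middle at worktop level, z up.
- base_tier: Base tier of the teal plastic caddy: the deeper tray, plain-floored and flat on the worktop. Compartment floor 3 mm above the worktop, rim and cross wall 43 mm; walls 5 mm. Outside 170 (x) by 213 mm (y). A cross wall at y = +12 mm leaves a narrow compartment at +y (160 by 88 mm, y +13.5 to +101.5) and a wide one at -y (160 by 112 mm, y -101.5 to +10.5). Does not move. Origin: under its middle at worktop level, z up.
- spreader_centre (a point): Look-alike to leave alone: butter spreader, steel, about as long (131 mm) and thick (9 mm) as the opener but with a solid rounded blade 34 mm wide and no hole. Point near mid-length, half-way up its handle; its length lies along x, blade at +x.
- custard_cup_centre (a point): Look-alike to leave alone: larger glass custard cup with flaring sides, 84 mm across the rim, 46 mm tall. Point on its axis half-way up.
- egg_cup_centre (a point): Look-alike to leave alone: steel egg cup, 58 mm tall, bowl 46 mm across on a stem with an attached saucer foot 77 mm across, seen from above as a ring round the bowl. Point on its axis half-way up.
- shaker_centre (a point): Look-alike to leave alone: steel salt shaker, cylinder 44 mm across, 62 mm tall, domed top with small dark holes and no wings. Point on its axis half-way up.
Things that resemble listed ones, but are neither listed nor needed, are in the scene too. What is shaped like the part that bears opener_centre but brown is not meant. Leave any pink look-alike of the part that bears stopper_centre alone.

How it is judged (in metres and radians):
At the end, for the whole second after the job is handed in: Opener flat in the upper tier's narrow bay, ramekin upright in its wide bay; jigger upright in the base tier's narrow bay, winged stopper in its wide bay: each on the floor (height within 6 mm, tilt under 0.12 rad), released and at rest. The four look-alikes within 25 mm of where they began (x of opener_centre in the frame of upper_tier between -0.078 and 0.078 m and y of opener_centre in the frame of upper_tier between 0.016 and 0.1 m and z of opener_centre in the frame of upper_tier between 0.0335 and 0.0455 m and angle between each of opener_centre, ramekin_centre, jigger_centre, stopper_centre's own z axis and vertical below 0.12 rad and linear speed of each of opener, ramekin, jigger, stopper below 0.02 m/s and angular speed of each of opener, ramekin, jigger, stopper below 0.2 rad/s and x of ramekin_centre in the frame of upper_tier between -0.078 and 0.078 m and y of ramekin_centre in the frame of upper_tier between -0.1 and 0.008 m and z of ramekin_centre in the frame of upper_tier between 0.046 and 0.058 m and x of jigger_centre in the frame of base_tier between -0.078 and 0.078 m and y of jigger_centre in the frame of base_tier between 0.016 and 0.1 m and z of jigger_centre in the frame of base_tier between 0.03 and 0.042 m and x of stopper_centre in the frame of base_tier between -0.078 and 0.078 m and y of stopper_centre in the frame of base_tier between -0.1 and 0.008 m and z of stopper_centre in the frame of base_tier between 0.021 and 0.033 m and distance of each of spreader_centre, custard_cup_centre, egg_cup_centre, shaker_centre from where it was at the start of the episode below 0.025 m); the robot touches nothing.
It fails at once if a look-alike (spreader, custard cup, egg cup or shaker) was moved more than 25 mm or knocked over (distance of any of spreader_centre, custard_cup_centre, egg_cup_centre, shaker_centre from where it was at the start of the episode above 0.025 m or angle between any of spreader_centre, custard_cup_centre, egg_cup_centre, shaker_centre's own z axis and vertical above 0.5 rad).
It fails at once if one of the four things was dropped (fell free for more than about 30 mm) ((linear speed of opener above 0.75 m/s and contact force between the fingers and opener below 0.05 N) or (linear speed of ramekin above 0.75 m/s and contact force between the fingers and ramekin below 0.05 N) or (linear speed of jigger above 0.75 m/s and contact force between the fingers and jigger below 0.05 N) or (linear speed of stopper above 0.75 m/s and contact force between the fingers and stopper below 0.05 N)).
It also fails if it takes over 115 s, if anything falls off the work surface, if the arm or the gripper's body presses on something with over 40 N, if the wrist force passes 120 N, or if a joint passes its speed limit or range.

## Robot

A 6-joint arm with a two-finger parallel gripper is mounted at the origin on the work surface. World frame = base frame: x ahead of the robot, y to its left, z up, the work surface at z = 0. Lengths are in mm, angles in rad, forces in N, time in s.
With the tool pointing down it reaches from about 400 to 925 mm from the base axis. Payload 12.5 kg.
Tool frame: the origin (TCP) lies midway between the tips of the shut fingers; the grasp point (between the pads) lies 19 mm behind it (env.tcp_to_grasp is the distance from the TCP to the grasp point, in mm); z points along the fingers, y is the line along which they close (so a half turn about z gives the same grasp; the last joint's range is limited). The gripper opens to 95 mm and grips with 3 to 60 N. Pads are 20 mm wide; open, the fingers measure 119 mm over their backs; the gripper's body (75 mm by 180 mm) begins 59 mm behind the grasp point.
Start: joints at [-1.385, 0.491, 1.559, -0, 1.092, -0.106], TCP at [179.821, -598.591, 214.661] pointing down, gripper open.
Joint ranges: [-3.1, 3.1], [-0.84, 2.19], [0.05, 2.79], [-1.13, 4.28], [0.06, 2.93], [-2.69, 2.69]. Speed limits (rad/s): [2.22, 2.22, 2.79, 3.14, 3.14, 3.14].

## Interface

Orientations are given as [roll, pitch, yaw] about the fixed x, y, z axes, in that order (R = Rz(yaw) Ry(pitch) Rx(roll)).
In Python, from cell import env gives the robot as it stands. The module is installed in compiled form; this text tells all that it offers.
- The arm moves only by the tool step_arm, never from a script. Its argument "plan" is a list that holds one entry, the list of rows, each a list of 5 numbers: the shift along the tool's x, y, z in mm, then the turn about the tool's z in degrees, then the opening, from -1 (shut) to 1 (fully open). A call has 1 to 8 rows; each row is the pose to reach, as a shift and turn from the pose commanded when the call began, along the tool's axes at that moment; what a row does not reach only later rows make up. A row lasts 1/12 s, in which the tool goes at most 41.7 mm and 7.16 degrees, less where a joint would pass 70% of its speed; a pose out of reach is approached as far as the arm can. A call with a gripper value outside its range is refused whole. The fingers move at their own pace and stop on an object; the grip force is fixed at half the most. Time passes only in rows, so rows that repeat a pose let the fingers close. It gives the time, the measured TCP pose, the force, the opening and the grip force at its end, in the units of the state.
- env.state(): the state, without advancing time (a new reading comes with each control period).
- env.read_camera(name): name is "scene" or "top"; returns the picture (400x640x3 uint8, blue, green, red); there is no depth.
- env.get_calibration(name): a dict with "K" (3x3 intrinsics, pixels), "extrinsics" (4x4, takes a point from world to camera coordinates). Camera axes: x right, y up, looking along -z (the intrinsics and any distortion apply to the point x, -y, -z); pixel columns grow to the right and rows downward; lengths in mm; the calibration is good to about 2 mm. A picture is of the moment at which its call begins. get_calibration takes no time and is no camera call.
- env.job_done(): hands the job in; it is judged then, once.
The state is a dict: "t": time; "joints": joint angles; "qvel": joint speeds; "tau": joint torques, N m; "eef_pos": TCP position; "tcp_rot": TCP orientation; "ft_force": force on the tool from outside, world axes, zero at the start; "moment": the same for the moment, N m; "opening": opening from 0.0 (shut) to 1.0 (fully open); "grip_force": force on a finger pad.
Only numpy, scipy, OpenCV 4.12 (cv2) and the standard library are available. Lean on these libraries where they do the work, as an engineer would, in place of code of your own. Each camera call takes 0.05 s, during which the arm holds its last target. There are 200 camera calls.

## Working session

There is one attempt and no reset: what is moved stays moved. The work goes in short steps, Python scripts to look and compute and a tool call to move; the robot and the scene stay as the last step left them, time stands still between calls to the robot, and variables do not carry over. Pictures are saved under pics/ and viewed, at most 14 in all, crops included, and the job is handed in when it is done.

Besides the shell and the picture viewer there is one more tool, called after "Call:" as name(argument=value, ...) on one line, values as JSON. step_arm: Moves the arm, as the interface text tells. Its arguments: {"type":"object","properties":{"plan":{"type":"array"}},"required":["plan"]}

```bash
mkdir -p pics; cat > h.py <<'E'
from cell import env
import numpy as np, cv2
def px2w(cam,u,v,z):
    c=env.get_calibration(cam);K=np.array(c["K"]);T=np.array(c["extrinsics"])
    d=np.linalg.inv(K)@[u,v,1]; d=np.array([d[0],-d[1],-d[2]])
    R=T[:3,:3];o=-R.T@T[:3,3];d=R.T@d
    return o+d*(z-o[2])/d[2]
def w2px(cam,p):
    c=env.get_calibration(cam);K=np.array(c["K"]);T=np.array(c["extrinsics"])
    q=T[:3,:3]@np.array(p)+T[:3,3];q=K@[q[0],-q[1],-q[2]];return q[:2]/q[2]
E
python3 - <<'E'
from h import *
for n in("top","scene"):
    im=env.read_camera(n);cv2.imwrite(f"pics/{n}0.png",im if n=="scene" else cv2.resize(im,(800,500),interpolation=cv2.INTER_CUBIC))
    c=env.get_calibration(n);print(c.keys());T=np.array(c["extrinsics"]);print(np.array(c["K"]).round(1),(-T[:3,:3].T@T[:3,3]).round())
print(env.state())
E
```

```text
dict_keys(['K', 'extrinsics'])
[[362.2   0.  320.7]
 [  0.  362.2 204.5]
 [  0.    0.    1. ]] [325.  70. 994.]
dict_keys(['K', 'extrinsics'])
[[408.    0.  320.8]
 [  0.  408.  197.1]
 [  0.    0.    1. ]] [1321. -165.  755.]
{'t': 0.1, 'joints': array([-1.38459924e+00,  4.91462245e-01,  1.55938325e+00, -1.27546536e-05,
        1.09170195e+00, -1.05595618e-01]), 'qvel': array([ 0.00118047, -0.00238296,  0.00031087, -0.00174386,  0.00098921,
       -0.00041567]), 'tau': array([ 2.51531550e-03, -6.13621187e+01, -2.58605039e+01,  6.93296408e-02,
        4.70632408e-02, -6.12474150e-05]), 'eef_pos': array([ 179.7751537 , -598.36348007,  214.14500535]), 'tcp_rot': array([-3.14064199e+00, -8.93841653e-05,  2.91798548e-01]), 'ft_force': array([0.04457763, 0.59078025, 1.36496208]), 'moment': array([-0.02823325,  0.07603466,  0.02783001]), 'grip_force': 0.0, 'opening': 0.9995814249253782}
```

View pics/top0.png

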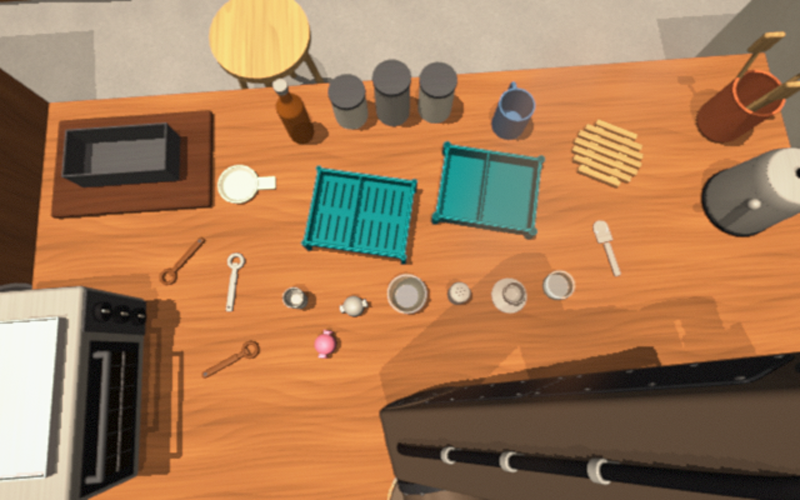

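View pics/scene0.png

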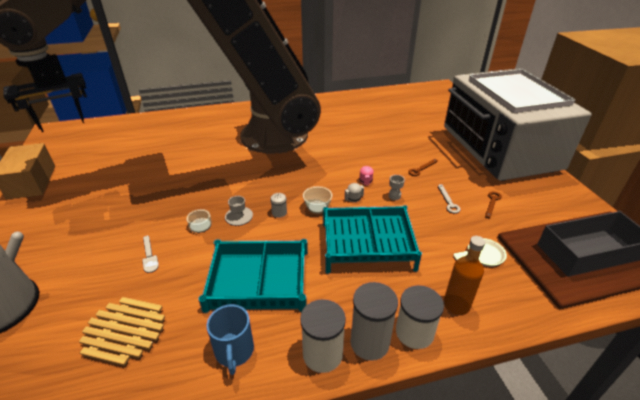

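The top view (800 px) has image-up as +x and left as +y. The opener is at (233,282), jigger (295,298), stopper (353,306) and ramekin (559,285). The slotted upper tier is centred at (360,214) and the base tier at (488,190). The scene view agrees. Next, two enlarged crops.

```bash
python3 - <<'E'
from h import *
im=env.read_camera("top");cv2.imwrite("pics/raw.png",im)
for n,(x,y,w,h,s) in dict(A=(165,190,160,80,5),B=(240,105,220,140,3.6)).items():
    c=cv2.resize(im[y:y+h,x:x+w],None,fx=s,fy=s,interpolation=cv2.INTER_CUBIC)
    for k in range(0,w,20): cv2.putText(c,str(x+k),(int(k*s),10),0,.35,(255,255,255),1);cv2.line(c,(int(k*s),12),(int(k*s),18),(255,255,255),1)
    for k in range(0,h,20): cv2.putText(c,str(y+k),(0,int(k*s)+4),0,.35,(255,255,255),1)
    cv2.imwrite(f"pics/{n}.png",c)
E
```

```text
(no output)
```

View pics/A.png

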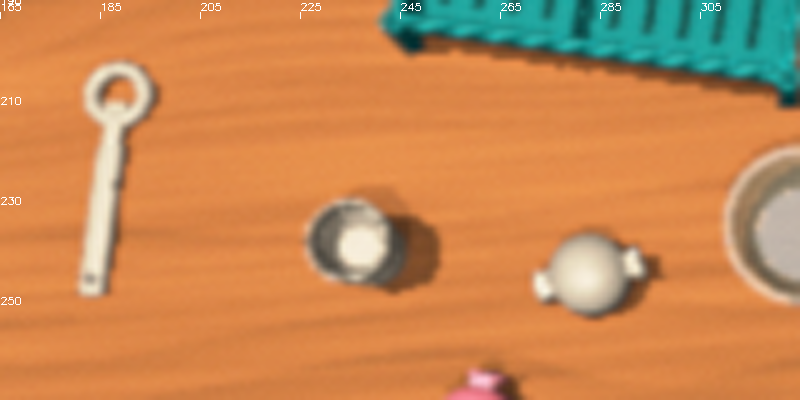

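View pics/B.png

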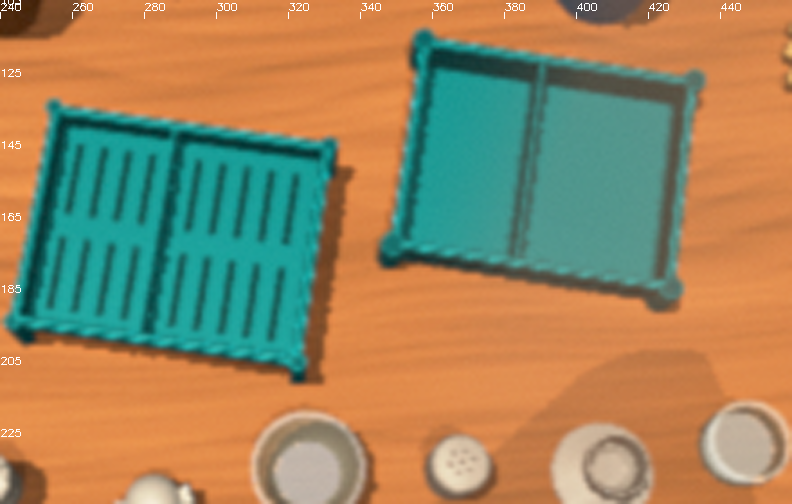

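Crop A: opener loop centre (119,96) and tail end (92,290), jigger rim centre (348,241), stopper (589,274) with wings at (544,284) and (634,262). Crop B: tier corners, and the ramekin rim centre at (744,443).

```bash
python3 - <<'E'
from h import *
A=lambda u,v,z:px2w("top",165+u/5-.4,190+v/5-.4,z)
B=lambda u,v,z:px2w("top",240+u/3.6-.36,105+v/3.6-.36,z)
l,t=A(119,96,9),A(92,292,9);d=l-t
print("opener loop",l.round(1),"tail",t.round(1),"len(112+)",np.linalg.norm(d),"yaw",np.degrees(np.arctan2(d[1],d[0])),"centre",(t+d/np.linalg.norm(d)*65).round(1))
print("jig",A(348,241,66).round(1));print("stop",A(589,274,36).round(1))
w=A(544,284,36)-A(634,262,36);print("wing yaw of +y",np.degrees(np.arctan2(w[1],w[0])),np.linalg.norm(w))
print("ram",B(744,443,34).round(1))
for n,z,c in(("up",60,[(53,107),(330,148),(298,364),(14,322)]),("base",43,[(424,40),(696,80),(666,290),(390,248)])):
    P=np.array([B(*q,z) for q in c]);print(n,P.round(1).tolist(),P.mean(0).round(1))
    for i in range(4):
        e=P[i]-P[(i+1)%4];print("  ",np.linalg.norm(e).round(1),np.degrees(np.arctan2(e[1],e[0])).round(1))
    if n=="up":print("wallmid up",((B(176,130,60)+B(149,338,60))/2).round(1))
    else:print("wallmid base",((B(542,62,43)+B(517,262,43))/2).round(1))
for n,q in dict(cust=(307,468,46),shak=(459,465,62),egg=(614,468,58)).items():print(n,B(*q).round())
E
```

```text
opener loop [550.  424.4   9. ] tail [442.3 438.9   9. ] len(112+) 108.67989801142043 yaw -7.687643857345607 centre [506.7 430.2   9. ]
jig [451.8 286.3  66. ]
stop [428.7 166.6  36. ]
wing yaw of +y 99.46551601719418 48.732882812533084
ram [ 440.4 -272.1   34. ]
up [[734.0, 225.0, 60.0], [684.8, 16.7, 60.0], [519.8, 53.6, 60.0], [567.2, 260.0, 60.0]] [626.4 138.8  60. ]
   214.1 76.7
   169.1 -12.6
   211.7 -102.9
   170.5 168.2
wallmid up [627.9 146.9  60. ]
base [[775.3, -65.3, 43.0], [725.6, -273.6, 43.0], [559.1, -227.4, 43.0], [607.7, -23.1, 43.0]] [ 666.9 -147.4   43. ]
   214.2 76.6
   172.7 -15.5
   210.0 -103.4
   172.8 165.9
wallmid base [ 669.6 -136.8   43. ]
cust [445.  53.  46.]
shak [437. -56.  62.]
egg [ 427. -168.   58.]
```

```bash
cat > go.py <<'E'
# python3 go.py x y z yaw_deg : shift/turn in tool axes from the present pose
import sys; from h import *
s=env.state();a=list(map(float,sys.argv[1:]));p=s["eef_pos"];y=s["tcp_rot"][2]
def go(x,yy,z,w,p,y):
    d=np.array([x,yy,z])-p;c,n=np.cos(y),np.sin(y)
    print("shift",(c*d[0]+n*d[1]).round(1),(n*d[0]-c*d[1]).round(1),(-d[2]).round(1),"turn",round((np.degrees(y)-w+180)%360-180,1))
for i in range(0,len(a),4):
    go(*a[i:i+4],p,y); p=np.array(a[i:i+3]); y=np.radians(a[i+3])
E
python3 go.py 440 -272 130 77
```

```text
shift 343.1 -237.7 84.2 turn -60.3
```

Call:
step_arm(plan=[[[343,-238,84,-60,1],[343,-238,84,-60,1],[343,-238,84,-60,1],[343,-238,84,-60,1],[343,-238,84,-60,1],[343,-238,84,-60,1],[343,-238,84,-60,1],[343,-238,84,-60,1]]])

```text
t: 0.82
eef_pos: [384.2, -341.3, 148.6]
tcp_rot: [3.141, 0.0, 1.298]
ft_force: [0.3, -0.9, 0.1]
opening: 0.999
grip_force: 0.0
```

```bash
python3 go.py 440 -272 130 77
```

```text
shift 81.8 35.1 18.6 turn -2.6
```

Call:
step_arm(plan=[[[82,35,19,-3,1],[82,35,19,-3,1],[82,35,19,-3,1],[82,35,19,-3,1],[82,35,19,-3,1],[82,35,19,-3,1]]])

```text
t: 1.32
eef_pos: [439.1, -274.8, 130.1]
tcp_rot: [3.141, 0.0, 1.343]
ft_force: [-0.3, 0.4, 0.2]
opening: 1.002
grip_force: 0.0
```

```bash
python3 go.py 440 -272 8 77; python3 - <<'E'
from h import *
im=env.read_camera("top");c=im[180:280,390:510];cv2.imwrite("pics/r1.png",cv2.resize(c,None,fx=5,fy=5,interpolation=cv2.INTER_CUBIC))
E
```

```text
shift 2.9 0.3 122.1 turn -0.0
```

View pics/r1.png

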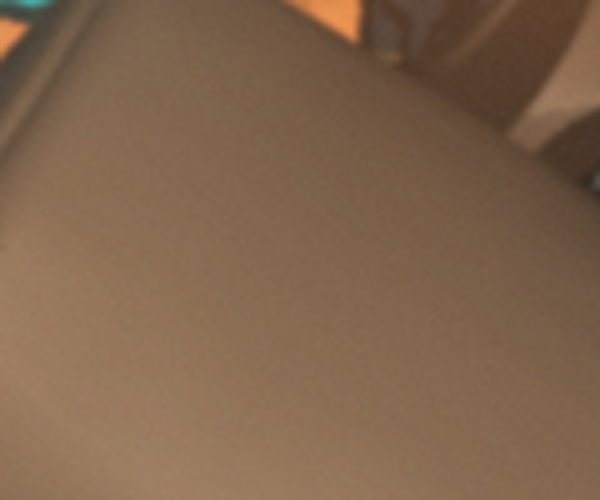

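The arm hides the top view, as shown. The 16 mm clearance per side covers the measurement error, so I descend and grip.

Call:
step_arm(plan=[[[2,0,40,0,1],[2,0,75,0,1],[2,0,100,0,1],[2,0,115,0,1],[2,0,122,0,1],[2,0,122,0,1]]])

```text
t: 1.87
eef_pos: [439.1, -272.5, 6.9]
tcp_rot: [-3.14, -0.001, 1.342]
ft_force: [-0.6, 0.2, -0.6]
opening: 1.0
grip_force: 0.0
```

Call:
step_arm(plan=[[[0,0,0,0,0],[0,0,0,0,0],[0,0,0,0,0],[0,0,0,0,-0.5],[0,0,0,0,-0.5],[0,0,0,0,-0.5],[0,0,0,0,-0.5],[0,0,0,0,-0.5]]])

```text
t: 2.53
eef_pos: [440.2, -271.9, 8.4]
tcp_rot: [3.141, 0.0, 1.344]
ft_force: [-1.2, -0.4, 6.7]
opening: 0.661
grip_force: 30.0
```

Call:
step_arm(plan=[[[0,0,-20,0,-0.5],[0,0,-50,0,-0.5],[0,0,-80,0,-0.5],[0,0,-100,0,-0.5],[0,0,-105,0,-0.5],[0,0,-105,0,-0.5]]])

```text
t: 3.03
eef_pos: [440.4, -272.0, 113.8]
tcp_rot: [3.139, 0.001, 1.344]
ft_force: [-0.1, 0.1, -1.6]
opening: 0.658
grip_force: 30.0
```

```bash
python3 go.py 617 95 113 77.2 617 95 43 77.2
```

```text
shift 397.3 89.7 0.8 turn -0.2
shift 0.0 0.0 70.0 turn 0.0
```

Call:
step_arm(plan=[[[25,6,0,0,-0.5],[60,14,0,0,-0.5],[98,22,0,0,-0.5],[136,31,0,0,-0.5],[174,39,0,0,-0.5],[212,48,0,0,-0.5],[250,56,0,0,-0.5],[288,65,0,0,-0.5]]])

```text
t: 3.7
eef_pos: [567.8, -3.7, 110.8]
tcp_rot: [-3.139, 0.0, 1.344]
ft_force: [0.8, 0.2, -1.1]
opening: 0.655
grip_force: 30.0
```

Call:
step_arm(plan=[[[38,8,0,0,-0.5],[70,16,0,0,-0.5],[95,21,0,0,-0.5],[108,24,0,0,-0.5],[109,25,0,0,-0.5],[109,25,0,0,-0.5],[109,25,0,0,-0.5]]])

```text
t: 4.28
eef_pos: [616.2, 93.8, 111.9]
tcp_rot: [-3.14, 0.001, 1.344]
ft_force: [0.5, -0.9, -1.8]
opening: 0.657
grip_force: 30.0
```

```bash
python3 go.py 617 95 43 77.2; python3 - <<'E'
from h import *
im=env.read_camera("scene");c=im[100:330,180:480];cv2.imwrite("pics/s1.png",cv2.resize(c,None,fx=2.6,fy=2.6,interpolation=cv2.INTER_CUBIC))
E
```

```text
shift 1.3 0.5 68.9 turn -0.2
```

View pics/s1.png

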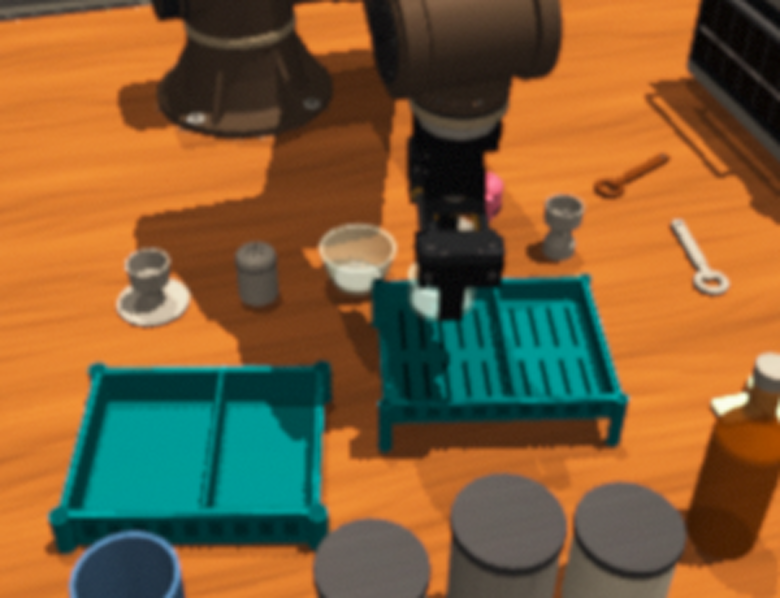

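The ramekin is held at about (440,290) over the wide left bay of the upper tier. Lowering it now.

Call:
step_arm(plan=[[[1,0,25,0,-0.5],[1,0,48,0,-0.5],[1,0,60,0,-0.5],[1,0,65,0,-0.5],[1,0,67,0,-0.5],[1,0,69,0,-0.5],[1,0,69,0,-0.5]]])

```text
t: 4.92
eef_pos: [617.5, 95.6, 44.5]
tcp_rot: [3.141, -0.0, 1.344]
ft_force: [-0.9, 0.3, -1.6]
opening: 0.659
grip_force: 30.0
```

Call:
step_arm(plan=[[[0,0,1,0,-0.5],[0,0,2,0,-0.5],[0,0,2,0,-0.5]]])

```text
t: 5.17
eef_pos: [617.7, 95.8, 43.4]
tcp_rot: [3.14, -0.0, 1.344]
ft_force: [-1.1, -1.1, 8.1]
opening: 0.652
grip_force: 30.0
```

Contact (8 N upward), so I release and rise.

Call:
step_arm(plan=[[[0,0,0,0,0.5],[0,0,0,0,1],[0,0,0,0,1],[0,0,0,0,1],[0,0,-10,0,1],[0,0,-45,0,1],[0,0,-85,0,1],[0,0,-100,0,1]]])

```text
t: 5.83
eef_pos: [618.6, 96.0, 147.2]
tcp_rot: [3.136, -0.001, 1.344]
ft_force: [0.5, -0.4, 1.8]
opening: 0.996
grip_force: 0.0
```

```bash
python3 go.py 452 286 143 77 452 286 37 77
```

```text
shift 147.7 -205.0 4.2 turn 0.0
shift 0.0 0.0 106.0 turn 0.0
```

Call:
step_arm(plan=[[[148,-205,4,0,1],[148,-205,4,0,1],[148,-205,4,0,1],[148,-205,4,0,1],[148,-205,4,0,1],[148,-205,4,0,1],[148,-205,4,0,1],[148,-205,4,0,1]]])

```text
t: 6.5
eef_pos: [449.4, 287.7, 138.6]
tcp_rot: [3.141, -0.0, 1.348]
ft_force: [1.0, -1.0, -0.1]
opening: 0.996
grip_force: 0.0
```

```bash
python3 go.py 452 286 37 77; python3 - <<'E'
from h import *
im=env.read_camera("scene");c=im[130:280,310:480];cv2.imwrite("pics/s2.png",cv2.resize(c,None,fx=4,fy=4,interpolation=cv2.INTER_CUBIC))
print(w2px("scene",[452,286,66]),w2px("scene",[452,286,0]))
E
```

```text
shift -1.0 2.9 101.6 turn 0.2
[396.26478424 179.17965434] [393.71522685 197.13623308]
```

View pics/s2.png

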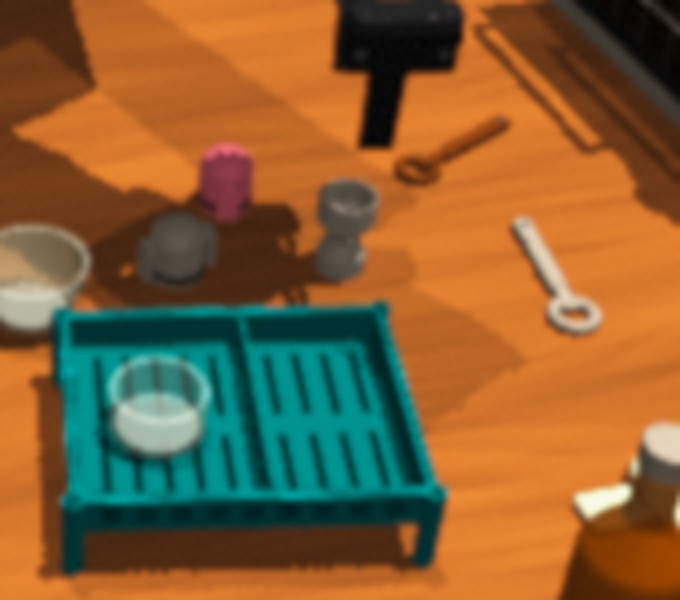

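The ramekin stands upright in the wide bay. The jigger rim at crop (348,200) maps to raw (397,180), against a predicted (396,179), so the estimate holds.

Call:
step_arm(plan=[[[-1,1,35,0,1],[-1,1,70,0,0.6],[-1,1,90,0,0.6],[-1,1,102,0,0.4],[-1,1,102,0,0.2],[-1,1,102,0,0.2]]])

```text
t: 7.05
eef_pos: [452.3, 283.9, 35.7]
tcp_rot: [-3.141, 0.001, 1.342]
ft_force: [0.2, 0.0, 0.3]
opening: 0.707
grip_force: 0.0
```

Call:
step_arm(plan=[[[0,0,0,0,0],[0,0,0,0,-0.2],[0,0,0,0,-0.7],[0,0,0,0,-0.7],[0,0,0,0,-0.7],[0,0,0,0,-0.7],[0,0,0,0,-0.7],[0,0,0,0,-0.7]]])

```text
t: 7.72
eef_pos: [451.9, 285.1, 36.5]
tcp_rot: [3.14, -0.001, 1.344]
ft_force: [0.3, -0.9, 7.6]
opening: 0.442
grip_force: 30.0
```

Call:
step_arm(plan=[[[0,0,-20,0,-0.7],[0,0,-50,0,-0.7],[0,0,-85,0,-0.7],[0,0,-110,0,-0.7],[0,0,-115,0,-0.7],[0,0,-115,0,-0.7]]])

```text
t: 8.22
eef_pos: [451.9, 285.2, 152.3]
tcp_rot: [3.139, -0.002, 1.344]
ft_force: [0.4, -0.1, -1.0]
opening: 0.444
grip_force: 30.0
```

```bash
python3 go.py 681 -91 150 76.5
```

```text
shift -315.1 307.8 2.3 turn 0.5
```

Call:
step_arm(plan=[[[-18,18,0,0,-0.7],[-44,43,0,0,-0.7],[-72,70,0,0,-0.7],[-100,98,0,0,-0.7],[-128,125,0,0,-0.7],[-156,152,0,0,-0.7],[-184,180,0,0,-0.7],[-212,207,0,0,-0.7]]])

```text
t: 8.88
eef_pos: [605.6, 29.9, 148.7]
tcp_rot: [-3.139, 0.001, 1.344]
ft_force: [0.7, 0.0, -0.4]
opening: 0.444
grip_force: 30.0
```

Call:
step_arm(plan=[[[-28,27,0,0,-0.7],[-56,55,0,0,-0.7],[-82,80,0,0,-0.7],[-98,96,0,0.5,-0.7],[-103,101,0,0.5,-0.7],[-103,101,0,0.5,-0.7],[-103,101,0,0.5,-0.7]]])

```text
t: 9.47
eef_pos: [679.8, -90.6, 149.1]
tcp_rot: [-3.139, -0.0, 1.335]
ft_force: [-0.1, 0.3, -0.9]
opening: 0.444
grip_force: 30.0
```

```bash
python3 go.py 681 -91 40 76.5; python3 - <<'E'
from h import *
im=env.read_camera("scene");c=im[130:320,180:400];cv2.imwrite("pics/s3.png",cv2.resize(c,None,fx=3,fy=3,interpolation=cv2.INTER_CUBIC))
E
```

```text
shift -0.1 1.2 109.1 turn 0.0
```

View pics/s3.png

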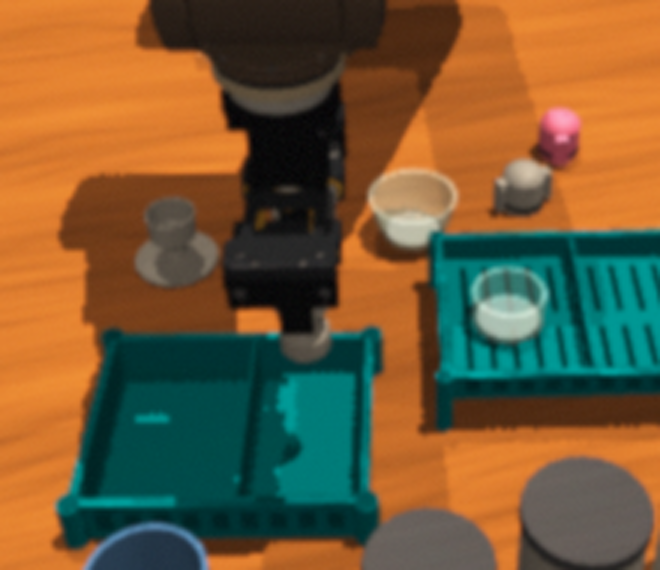

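The jigger is held over the narrow right bay of the base tier, at crop (305,345). Lowering it.

Call:
step_arm(plan=[[[0,0,30,0,-0.7],[0,0,68,0,-0.7],[0,0,92,0,-0.7],[0,0,102,0,-0.7],[0,0,106,0,-0.7],[0,0,108,0,-0.7],[0,0,110,0,-0.7],[0,0,110,0,-0.7]]])

```text
t: 10.18
eef_pos: [681.4, -91.2, 42.2]
tcp_rot: [3.14, 0.0, 1.336]
ft_force: [-0.2, -0.3, -1.8]
opening: 0.444
grip_force: 30.0
```

Call:
step_arm(plan=[[[0,0,1,0,-0.7],[0,0,2,0,-0.7],[0,0,2.5,0,-0.7],[0,0,2.5,0,-0.7]]])

```text
t: 10.52
eef_pos: [681.2, -91.4, 39.6]
tcp_rot: [3.14, -0.0, 1.335]
ft_force: [-1.3, 0.4, 6.3]
opening: 0.439
grip_force: 30.0
```

Contact again. Release and rise.

Call:
step_arm(plan=[[[0,0,0,0,0],[0,0,0,0,0.3],[0,0,0,0,0.6],[0,0,0,0,0.6],[0,0,-15,0,0.6],[0,0,-50,0,0.6],[0,0,-90,0,0.6],[0,0,-110,0,0.6]]])

```text
t: 11.18
eef_pos: [681.8, -91.5, 152.6]
tcp_rot: [3.137, 0.0, 1.335]
ft_force: [0.1, 0.7, 0.2]
opening: 0.797
grip_force: 0.0
```

```bash
python3 go.py 428.7 166.6 150 99.5
```

```text
shift 192.0 -306.3 2.6 turn -23.0
```

Call:
step_arm(plan=[[[192,-306,3,-23,0.6],[192,-306,3,-23,0.6],[192,-306,3,-23,0.6],[192,-306,3,-23,0.6],[192,-306,3,-23,0.6],[192,-306,3,-23,0.6],[192,-306,3,-23,0.6],[192,-306,3,-23,0.6]]])

```text
t: 11.85
eef_pos: [446.0, 147.8, 145.7]
tcp_rot: [3.141, 0.0, 1.736]
ft_force: [1.4, 0.4, 1.3]
opening: 0.8
grip_force: 0.0
```

```bash
python3 go.py 428.7 166.6 150 99.5
```

```text
shift 21.4 -13.9 -4.3 turn -0.0
```

Call:
step_arm(plan=[[[21,-14,0,0,0.6],[21,-14,0,0,0.6],[21,-14,0,0,0.6],[21,-14,0,0,0.6]]])

```text
t: 12.18
eef_pos: [430.9, 165.1, 145.8]
tcp_rot: [3.141, 0.0, 1.737]
ft_force: [0.7, 0.2, 0.5]
opening: 0.8
grip_force: 0.0
```

```bash
python3 go.py 428.7 166.6 7 99.5;python3 - <<'E'
from h import *
im=env.read_camera("scene");c=im[130:230,290:420];cv2.imwrite("pics/s4.png",cv2.resize(c,None,fx=5,fy=5,interpolation=cv2.INTER_CUBIC))
print([(w2px("scene",[428.7,166.6,z])-[290,130])*5 for z in (0,48)])
E
```

```text
shift 1.8 -2.0 138.8 turn 0.0
[array([315.86722492, 343.38684755]), array([319.9890108 , 278.57647254])]
```

View pics/s4.png

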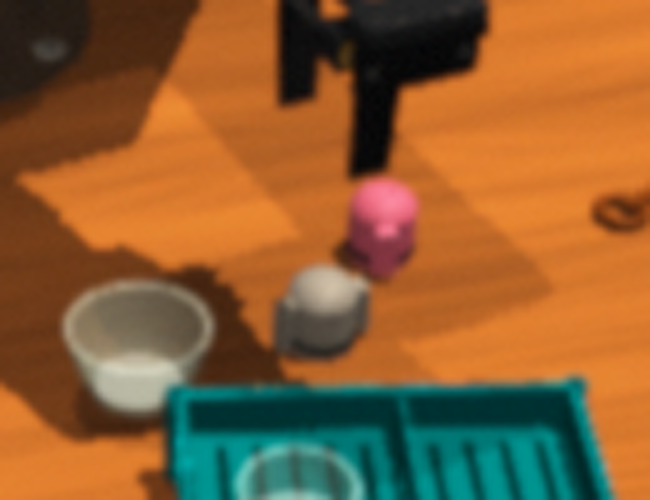

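The stopper axis is at crop x≈323, against a predicted 318, which is about 2 mm off. The pink one is well clear. Descending.

Call:
step_arm(plan=[[[1,-1,35,0,0.6],[1,-1,75,0,0.6],[1,-1,110,0,0.6],[1,-1,130,0,0.6],[1,-1,138,0,0.6],[1,-1,138,0,0.6]]])

```text
t: 12.73
eef_pos: [429.1, 165.2, 6.0]
tcp_rot: [-3.139, 0.0, 1.735]
ft_force: [0.1, 0.0, -0.4]
opening: 0.801
grip_force: 0.0
```

Call:
step_arm(plan=[[[0,0,0,0,0.2],[0,0,0,0,0],[0,0,0,0,-0.7],[0,0,0,0,-0.7],[0,0,0,0,-0.7],[0,0,0,0,-0.7],[0,0,0,0,-0.7],[0,0,0,0,-0.7]]])

```text
t: 13.4
eef_pos: [429.2, 166.1, 8.1]
tcp_rot: [3.141, 0.0, 1.737]
ft_force: [-1.4, -0.5, 8.1]
opening: 0.435
grip_force: 30.0
```

Call:
step_arm(plan=[[[0,0,-20,0,-0.7],[0,0,-50,0,-0.7],[0,0,-85,0,-0.7],[0,0,-110,0,-0.7],[0,0,-115,0,-0.7],[0,0,-115,0,-0.7]]])

```text
t: 13.9
eef_pos: [429.6, 166.2, 123.9]
tcp_rot: [3.138, -0.0, 1.737]
ft_force: [0.0, 0.8, -1.0]
opening: 0.435
grip_force: 30.0
```

```bash
python3 go.py 656 -191 122 76.5
```

```text
shift -389.8 164.2 1.9 turn 23.0
```

Call:
step_arm(plan=[[[-20,8,0,2,-0.7],[-54,23,0,5,-0.7],[-90,38,0,8,-0.7],[-126,53,0,11,-0.7],[-162,68,0,14,-0.7],[-198,83,0,17,-0.7],[-234,98,0,20,-0.7],[-270,114,0,23,-0.7]]])

```text
t: 14.57
eef_pos: [586.0, -83.2, 120.3]
tcp_rot: [-3.139, 0.0, 1.333]
ft_force: [0.4, 0.8, -0.7]
opening: 0.44
grip_force: 30.0
```

```bash
python3 go.py 656 -191 122 76.5
```

```text
shift -88.3 93.4 -1.7 turn -0.2
```

Call:
step_arm(plan=[[[-25,27,0,0,-0.7],[-52,55,0,0,-0.7],[-75,79,0,0,-0.7],[-84,89,0,0,-0.7],[-84,89,0,0,-0.7],[-84,89,0,0,-0.7],[-84,89,0,0,-0.7]]])

```text
t: 15.15
eef_pos: [652.1, -182.8, 121.0]
tcp_rot: [-3.139, -0.0, 1.336]
ft_force: [0.2, 0.0, -1.9]
opening: 0.434
grip_force: 30.0
```

```bash
python3 go.py 656 -191 11 76.5
```

```text
shift -7.1 5.7 110.0 turn 0.0
```

Call:
step_arm(plan=[[[-7,6,30,0,-0.7],[-7,6,65,0,-0.7],[-7,6,90,0,-0.7],[-7,6,102,0,-0.7],[-7,6,106,0,-0.7],[-7,6,108,0,-0.7],[-7,6,109,0,-0.7],[-7,6,109,0,-0.7]]])

```text
t: 15.82
eef_pos: [658.0, -192.0, 15.0]
tcp_rot: [3.139, 0.0, 1.336]
ft_force: [-0.3, -0.1, -1.5]
opening: 0.433
grip_force: 30.0
```

Call:
step_arm(plan=[[[0,0,1,0,-0.7],[0,0,2,0,-0.7],[0,0,3,0,-0.7],[0,0,3,0,-0.7]]])

```text
t: 16.15
eef_pos: [657.6, -192.2, 11.2]
tcp_rot: [3.141, 0.0, 1.335]
ft_force: [-0.4, 0.1, 2.2]
opening: 0.434
grip_force: 30.0
```

Light contact at the expected height. Release and rise.

Call:
step_arm(plan=[[[0,0,0,0,0],[0,0,0,0,0.3],[0,0,0,0,0.5],[0,0,0,0,0.5],[0,0,-15,0,0.5],[0,0,-50,0,0.5],[0,0,-90,0,0.5],[0,0,-130,0,0.5]]])

```text
t: 16.82
eef_pos: [656.8, -191.9, 141.5]
tcp_rot: [-3.14, -0.0, 1.335]
ft_force: [1.3, 0.8, 0.3]
opening: 0.749
grip_force: 0.0
```

```bash
python3 go.py 511 430 140 172.3; python3 - <<'E'
from h import *
im=env.read_camera("top");print(w2px("top",[506.7,430.2,9]))
c=im[180:270,160:280];cv2.imwrite("pics/s5.png",cv2.resize(c,None,fx=6,fy=6,interpolation=cv2.INTER_CUBIC))
print((w2px("top",[506.7,430.2,9])-[160,180])*6)
E
```

```text
shift 570.7 -286.9 1.5 turn -95.8
[186.270942   224.34162702]
[157.62565203 266.04976211]
```

Call:
step_arm(plan=[[[300,-150,0,-54,0.2],[300,-150,0,-54,0.2],[300,-150,0,-54,0.2],[300,-150,0,-54,0.2],[300,-150,0,-54,0.2],[300,-150,0,-54,0.2],[300,-150,0,-54,0.2],[300,-150,0,-54,0.2]]])

```text
t: 17.53
eef_pos: [581.1, 134.5, 140.6]
tcp_rot: [3.141, 0.0, 2.285]
ft_force: [0.8, 0.8, -0.3]
opening: 0.6
grip_force: 0.0
```

```bash
python3 go.py 511 430 140 172.3
```

```text
shift 269.3 140.5 0.6 turn -41.4
```

Call:
step_arm(plan=[[[269,140,0,-41,0],[269,140,0,-41,0],[269,140,0,-41,0],[269,140,0,-41,0],[269,140,0,-41,0],[269,140,0,-41,0],[269,140,0,-41,0],[269,140,0,-41,0]]])

```text
t: 18.2
eef_pos: [511.6, 433.0, 140.2]
tcp_rot: [3.141, 0.0, 2.997]
ft_force: [-1.2, 0.3, -0.6]
opening: 0.503
grip_force: 0.0
```

```bash
python3 go.py 511 430 140 172.3
```

```text
shift 0.2 -3.1 0.2 turn -0.6
```

Call:
step_arm(plan=[[[0,-2,35,-0.5,0],[0,-2,70,-0.5,0],[0,-2,95,-0.5,0],[0,-2,105,-0.5,0],[0,-2,105,-0.5,0]]])

```text
t: 18.62
eef_pos: [512.5, 425.2, 33.2]
tcp_rot: [-3.139, -0.003, 3.002]
ft_force: [0.2, 0.1, 0.9]
opening: 0.501
grip_force: 0.0
```

```bash
python3 go.py 511 430 4 172.3; python3 - <<'E'
from h import *
im=env.read_camera("scene");c=im[150:250,390:510];cv2.imwrite("pics/s6.png",cv2.resize(c,None,fx=6,fy=6,interpolation=cv2.INTER_CUBIC))
r=np.radians(-7.7);d=np.array([np.cos(r),np.sin(r),0])
for k in(-65,0,47):print(k,((w2px("scene",np.array([506.7,430.2,9])+k*d)-[390,150])*6).round())
E
```

```text
shift 2.2 4.6 29.2 turn -0.3
-65 [296. 211.]
0 [342. 290.]
47 [378. 351.]
```

View pics/s6.png

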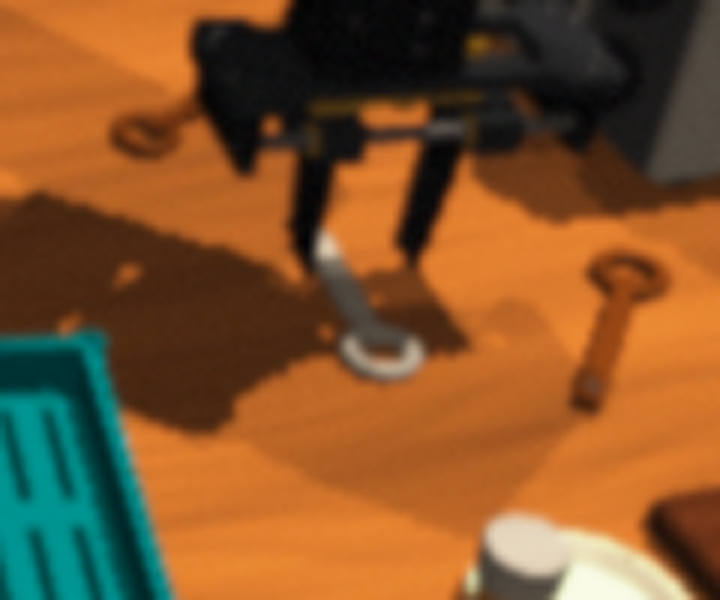

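The loop is at crop (382,355), against a predicted (378,351), so it is consistent. The fingers straddle the handle. Lowering and gripping.

Call:
step_arm(plan=[[[0,1,12,0,0],[0,1,22,0,0],[0,1,29,0,0],[0,1,31,0,0],[0,1,31,0,0]]])

```text
t: 19.08
eef_pos: [513.3, 426.9, 4.1]
tcp_rot: [-3.141, -0.001, 3.002]
ft_force: [1.0, 0.2, -0.6]
opening: 0.5
grip_force: 0.0
```

Call:
step_arm(plan=[[[3,3,0,0,0],[3,3,0,0,-0.3],[3,3,0,0,-0.5],[3,3,0,0,-1],[3,3,0,0,-1],[3,3,0,0,-1],[3,3,0,0,-1],[3,3,0,0,-1]]])

```text
t: 19.75
eef_pos: [510.9, 430.5, 4.7]
tcp_rot: [-3.142, 0.0, 3.002]
ft_force: [-0.4, -0.2, 1.6]
opening: 0.144
grip_force: 30.0
```

Call:
step_arm(plan=[[[0,0,-20,0,-1],[0,0,-50,0,-1],[0,0,-85,0,-1],[0,0,-110,0,-1],[0,0,-115,0,-1],[0,0,-115,0,-1]]])

```text
t: 20.25
eef_pos: [511.4, 430.9, 121.4]
tcp_rot: [3.139, 0.002, 3.002]
ft_force: [0.3, 0.4, -2.1]
opening: 0.141
grip_force: 30.0
```

```bash
python3 go.py 643 195 119 167.2
```

```text
shift -163.1 -215.3 2.4 turn 4.8
```

Call:
step_arm(plan=[[[-16,-21,0,1,-1],[-38,-51,0,2,-1],[-62,-82,0,3,-1],[-86,-114,0,4,-1],[-110,-146,0,5,-1],[-134,-177,0,5,-1],[-154,-203,0,5,-1],[-163,-215,0,5,-1]]])

```text
t: 20.92
eef_pos: [643.4, 191.1, 117.4]
tcp_rot: [-3.14, -0.002, 2.912]
ft_force: [-0.5, 0.4, -0.6]
opening: 0.144
grip_force: 30.0
```

Call:
step_arm(plan=[[[0,0,0,0,-1],[0,0,0,0,-1],[0,0,0,0,-1]]])

```text
t: 21.17
eef_pos: [641.4, 196.0, 118.6]
tcp_rot: [-3.141, -0.002, 2.916]
ft_force: [0.4, 1.2, -1.1]
opening: 0.142
grip_force: 30.0
```

```bash
python3 go.py 643 195 40 167.2; python3 - <<'E'
from h import *
im=env.read_camera("scene");c=im[120:320,190:450];cv2.imwrite("pics/s7.png",cv2.resize(c,None,fx=3,fy=3,interpolation=cv2.INTER_CUBIC))
E
```

```text
shift -1.7 -0.6 78.6 turn -0.1
```

View pics/s7.png

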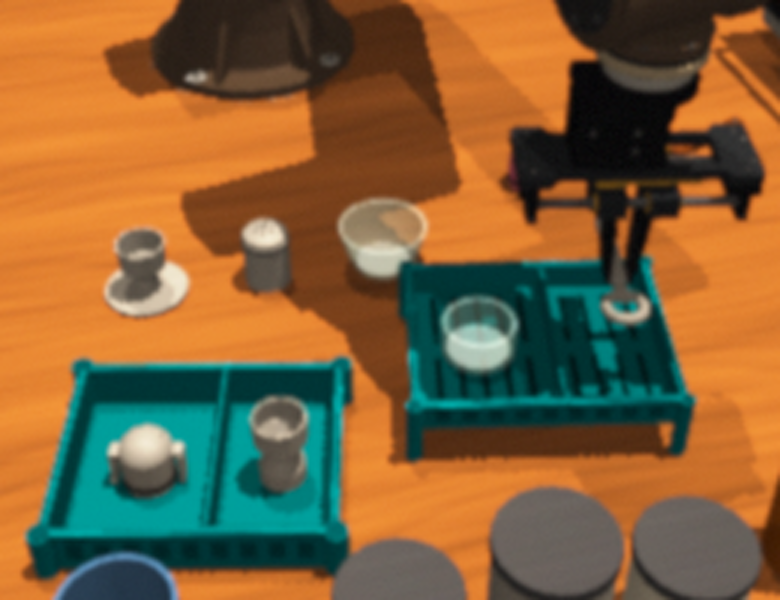

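Jigger, stopper and ramekin stand upright in their bays, and the opener is held level over the upper tier's narrow bay, crop (625,300). Lowering it.

Call:
step_arm(plan=[[[-2,0,25,0,-1],[-2,0,50,0,-1],[-2,0,66,0,-1],[-2,0,72,0,-1],[-2,0,74,0,-1],[-2,0,75,0,-1],[-2,0,75,0,-1]]])

```text
t: 21.8
eef_pos: [644.6, 195.1, 45.5]
tcp_rot: [3.141, 0.001, 2.916]
ft_force: [0.4, 0.5, -0.8]
opening: 0.144
grip_force: 30.0
```

Call:
step_arm(plan=[[[0,0,2,0,-1],[0,0,3,0,-1],[0,0,4,0,-1],[0,0,4.5,0,-1],[0,0,4.5,0,-1]]])

```text
t: 22.22
eef_pos: [644.3, 194.4, 40.1]
tcp_rot: [-3.142, 0.0, 2.915]
ft_force: [-1.6, -0.1, -0.9]
opening: 0.141
grip_force: 30.0
```

Call:
step_arm(plan=[[[0,0,0.5,0,-1],[0,0,1,0,-1],[0,0,1,0,-1]]])

```text
t: 22.47
eef_pos: [644.5, 194.4, 39.6]
tcp_rot: [3.142, 0.0, 2.915]
ft_force: [-1.6, -0.5, 4.6]
opening: 0.141
grip_force: 30.0
```

Contact. Release with a modest opening and rise.

Call:
step_arm(plan=[[[0,0,0,0,-0.5],[0,0,0,0,-0.3],[0,0,0,0,-0.2],[0,0,0,0,-0.2],[0,0,-15,0,-0.2],[0,0,-50,0,-0.2],[0,0,-90,0,-0.2],[0,0,-130,0,-0.2]]])

```text
t: 23.13
eef_pos: [643.9, 194.4, 170.0]
tcp_rot: [-3.141, -0.001, 2.915]
ft_force: [1.2, -0.4, 0.5]
opening: 0.398
grip_force: 0.0
```

Call:
step_arm(plan=[[[120,100,-40,0,0],[120,100,-40,0,0],[120,100,-40,0,0],[120,100,-40,0,0],[120,100,-40,0,0],[120,100,-40,0,0]]])

```text
t: 23.63
eef_pos: [549.0, 320.4, 209.7]
tcp_rot: [3.141, 0.001, 2.918]
ft_force: [0.1, -0.2, -0.2]
opening: 0.502
grip_force: 0.0
```

```bash
python3 - <<'E'
from h import *
im=env.read_camera("scene");c=im[120:320,190:450];cv2.imwrite("pics/s8.png",cv2.resize(c,None,fx=3,fy=3,interpolation=cv2.INTER_CUBIC))
E
```

```text
(no output)
```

View pics/s8.png

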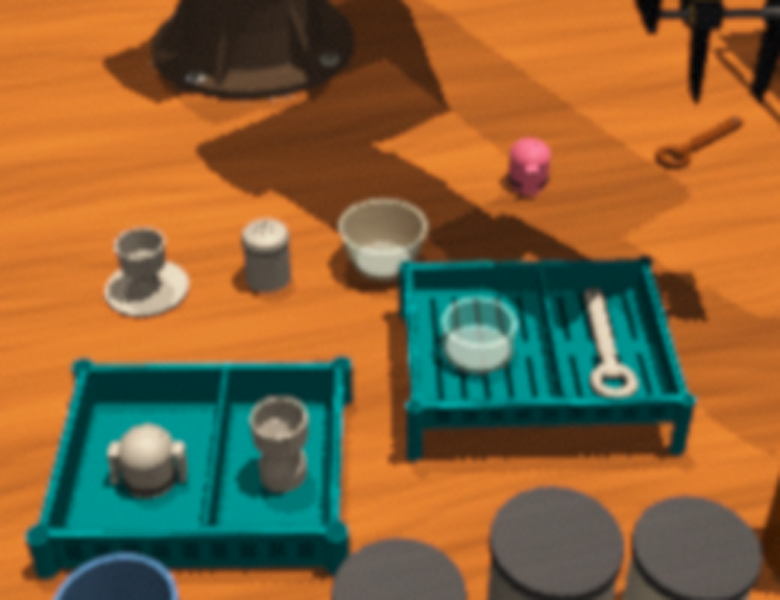

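All four things rest in their bays, with the opener flat from crop (595,295) to (613,380). The look-alikes in view are undisturbed. Handing in.

```bash
python3 -c "
from cell import env
print(env.job_done())"
```

```text
the job is handed in; nothing more can be done
None
```

The job is handed in at about 24 s of the 115 s allowed: in the last picture all four items rest in their assigned compartments and the look-alikes in view are undisturbed; the butter spreader was out of that view, and no verdict was returned.

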